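# Pack out a breaker row with the spacer that fits

### The job

One of the three spacers in the grey tray is the right thickness for the gap between the breaker row's green end plate and the blue sprung jaw on the wiring board. Try them in the gap without forcing any (keep contact well under 40 N), until you find the one that slides down snugly and pushes the spring jaw back a little; leave that one fully home on the rail, square and centred on it, and the other two in the tray. Do not push any of the other tools about.

Things in the scene. Friction and masses are not known exactly. Their poses are not given: they have to be found in the camera images.
- gap_floor (a point): point on the rail top (floor of the gap, 18 mm above the table) at the foot of the fixed green end plate, midway along it. x runs along the plate's face, z up, +y into the plate: the gap is on the -y side, open at both x ends. Plate 60 mm long; upright for 32 mm, above that its lip flares back 5 mm over the next 13 mm as a lead-in
- jaw (a joint): blue spring jaw facing the plate: how far it is pushed back from rest (m), hard stop at 0.0035; spring 2 N at rest, 3.8 N at the stop. 56 mm long, flared lip like the plate's. The gap at rest is about 12, 16 or 20 mm (not measured). The right spacer is 2 mm thicker than that; the next thinner has 2 mm of play, the next thicker jams in the lips over 25 mm above home
- board: fixed grey wiring board on its back, 130 (x) by 260 (y) by 12 mm, with a steel rail along y, white breakers on the +y side of the gap and, on the -y side, the black end stop with the jaw. Nothing on it is higher than 75 mm above the table. Origin: centre of its underside; axes as gap_floor's
- tray: fixed grey open tray, 100 (x) by 220 (y) by 16 mm, walls 4 mm, floor 4 mm thick. Origin: centre of its underside. The spacers stand in a row along its y, about 65 mm apart
- spacer_yellow: loose spacer block, yellow tab, 14 mm thick. White block 44 (x) by 14 (y) by 45 (z) mm, and centred on it an upright yellow grip tab 30 (x) by 12 (y) by 42 (z) mm: 87 mm tall in all, 50 to 85 g. Origin: centre of its underside; z up through the tab. Starts standing on the tray floor; either way round is the same
- spacer_orange: loose spacer block, orange tab, 18 mm thick. White block 44 (x) by 18 (y) by 45 (z) mm, and centred on it an upright orange grip tab 30 (x) by 12 (y) by 42 (z) mm: 87 mm tall in all, 50 to 85 g. Origin: centre of its underside; z up through the tab. Starts standing on the tray floor; either way round is the same
- spacer_red: loose spacer block, red tab, 22 mm thick. White block 44 (x) by 22 (y) by 45 (z) mm, and centred on it an upright red grip tab 30 (x) by 12 (y) by 42 (z) mm: 87 mm tall in all, 50 to 85 g. Origin: centre of its underside; z up through the tab. Starts standing on the tray floor; either way round is the same
- driver_red: bystander: loose screwdriver with red handle, 200 mm long, lying on the table; origin mid-length on its underside, x along it to the tip
- driver_orange: bystander: loose screwdriver with orange handle, 180 mm long, lying on the table; origin mid-length on its underside, x along it to the tip
- saw: bystander: loose folding saw with black handle, about 220 mm long, 26 mm wide, lying on the table; origin near mid-length on its underside, x towards the blade's tip
There are look-alikes about, which are no part of the job. Leave any purple or red look-alike of the spacer_yellow alone.

How it is judged:
By the outcome, as a careful person would: the job done as asked, in the order asked, and still so for the second after the job is handed in, with the robot touching nothing.
It also fails if it takes over 67 s, if anything falls off the work surface, if the arm or the gripper's body presses on something with over 40 N, if the wrist force passes 120 N, or if a joint passes its speed limit or range.

### The arm

A 6-joint arm with a two-finger parallel gripper is mounted at the origin on the work surface. World frame = base frame: x ahead of the robot, y to its left, z up, the work surface at z = 0. Lengths are in m, angles in degrees, forces in N, time in s.
With the tool pointing down it reaches from about 0.375 to 0.9 m from the base axis. Payload 3.1 kg.
Tool frame: the origin (TCP) lies midway between the tips of the shut fingers; the grasp point (between the pads) lies 19 mm behind it; z points along the fingers, y is the line along which they close (so a half turn about z gives the same grasp; the last joint's range is limited). The gripper opens to 85 mm and grips with 20 to 120 N. Pads are 22 mm wide; open, the fingers measure 114 mm over their backs; the gripper's body (76 mm by 85 mm) begins 54 mm behind the grasp point. The pads swing forward as they close: fully open they stand 13 mm farther back than shut.
Start: joints at [-76.69, 30.224, 82.088, -0, 67.689, -10.227], TCP at [0.25, -0.573, 0.231] pointing down, gripper open.
Joint ranges: [-176.69, 176.69], [-43.24, 126.21], [12.49, 139.97], [-82, 262], [0, 151.66], [-163.58, 163.58]. Speed limits (degrees/s): [159.86, 159.86, 180, 180, 180, 180].

### API

Orientations are given as a 3x3 rotation matrix whose columns are the frame's x, y, z axes.
In Python, from plant import movep, movel, move_j, open_gripper, close, wait, ik, observe, capture, get_calibration, PlanningError, job_done gives the robot as it stands. Calls block until the motion is done:
- movep(position, orientation): joint-space move of the TCP to a pose.
- movel(position, orientation=None, rate=0.15, threshold=None): straight line of the TCP; orientation=None keeps the orientation; rate is the mean speed in m/s. With threshold (N) it stops when the force on the tool has changed by that much, and returns True; else False.
- move_j(angles): joint-space move.
- open_gripper() and close(grip_force=None): open the fingers fully, or close them until they stop; grip_force is the grip in N (None keeps the last).
- wait(seconds).
- ik(position, orientation): joint angles nearest the present ones, or None.
- observe(): the state.
- capture(name): name is "scene" or "top"; returns the picture (480x640x3 uint8, blue, green, red); there is no depth.
- get_calibration(name): a dict with "fovy" (degrees; the focal length in pixels is half the picture's height over the tangent of half this angle, whatever the lens; pixels are square), "cx", "cy" (the principal point, pixels), "extrinsics" (4x4, takes a point from world to camera coordinates). Camera axes: x right, y down, z forward; pixel columns grow to the right and rows downward; lengths in m; the calibration is good to about 2 mm. A picture is of the moment at which its call begins. get_calibration takes no time and is no camera call.
A pose or a line that the arm cannot do raises PlanningError and nothing moves.
- job_done(): hands the job in; it is judged then, once.
The state is a dict: "time": time; "q": joint angles; "qd": joint speeds; "joint_torque": joint torques, N m; "eef_pos": TCP position; "tool_rot": TCP orientation; "force": force on the tool from outside, world axes, zero at the start; "wrist_torque": the same for the moment, N m; "finger_gap": finger opening in m; "grasp_force": force on a finger pad.
Only numpy, scipy, OpenCV 4.12 (cv2) and the standard library are available. Lean on these libraries where they do the work, as an engineer would, in place of code of your own. Each camera call takes 0.05 s, during which the arm holds its last target. There are 200 camera calls.

## Working session

There is one attempt and no reset: what is moved stays moved. The work goes in short steps, each a Python script; the robot and the scene stay as the last script left them, time stands still between calls to the robot, and variables do not carry over. Pictures are saved under pics/ and viewed, at most 10 in all, crops included, and the job is handed in when it is done.

```bash
mkdir -p pics
python3 - <<'E'
from plant import *
import cv2,numpy as np
np.set_printoptions(precision=4,suppress=True)
for n in("scene","top"):
    cv2.imwrite(f"pics/{n}0.png",capture(n)); c=get_calibration(n); print(n,c["fovy"],c["cx"],c["cy"]);print(np.array(c["extrinsics"]))
s=observe();print(s["time"],s["force"],s["finger_gap"])
E
```

```text
scene 45.64356598627341 314.18233692155985 244.6444081983786
[[-0.0118  0.9998  0.0136 -0.0259]
 [ 0.8356  0.0173 -0.5491 -0.4864]
 [-0.5493  0.0049 -0.8356  1.3715]
 [ 0.      0.      0.      1.    ]]
top 57.90237943003642 318.94016941167393 252.55821421354995
[[-0.0685 -0.9976  0.0057  0.0914]
 [-0.9699  0.0653 -0.2345  0.6133]
 [ 0.2336 -0.0216 -0.9721  0.7908]
 [ 0.      0.      0.      1.    ]]
0.1 [ 0.2128 -0.1197  0.3066] 0.08543469885652145
```

View pics/scene0.png

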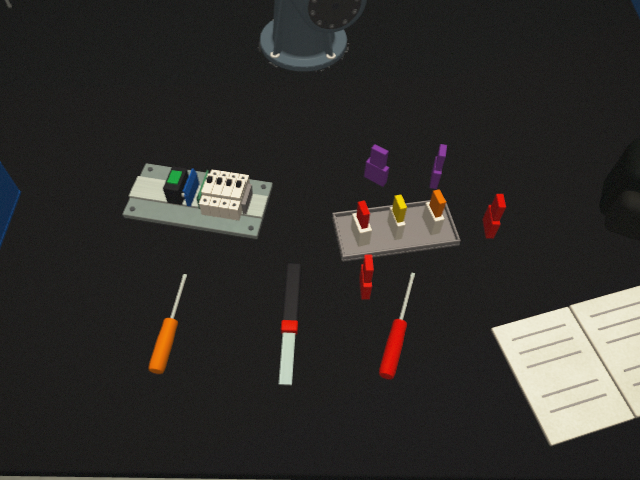

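View pics/top0.png

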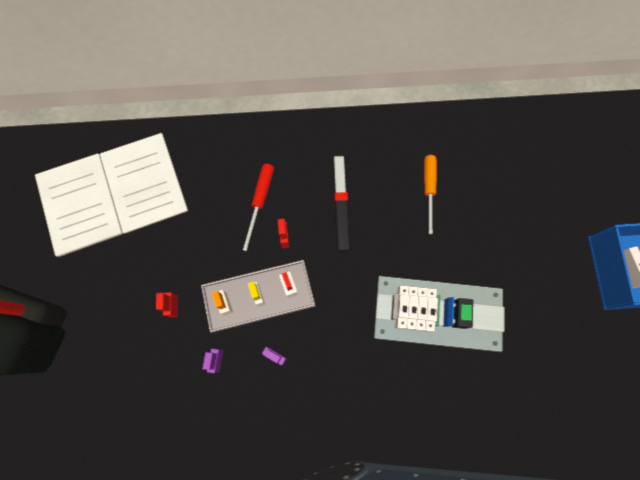

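Candidates in top view: orange (220,301), yellow (255,292) and red (288,283) stand in the grey tray on white blocks. The look-alikes are all-red (167,304) and (283,233), and all-purple (212,361) and (273,356), all outside the tray. The gap is at about (443,312), between the green plate and the blue jaw. I'll take the three in the tray and check them in a close crop.

Run:
```python
import cv2,numpy as np
t=cv2.imread("pics/top0.png");s=cv2.imread("pics/scene0.png")
def crop(im,x,y,w,h):return cv2.resize(im[y:y+h,x:x+w],(800,300 if h*2<w*1 else int(800*h/w)),interpolation=cv2.INTER_CUBIC)
a=crop(t,196,256,128,48*1+30);cv2.imwrite("pics/tray_top.png",a)   # x6.25
b=crop(t,370,270,140,84);cv2.imwrite("pics/board_top.png",b)  # 5.714
c=crop(s,120,155,160,90);cv2.imwrite("pics/board_scene.png",c) # 5.0
print(a.shape,b.shape,c.shape)
```

```text
(487, 800, 3) (480, 800, 3) (450, 800, 3)
```

View pics/tray_top.png

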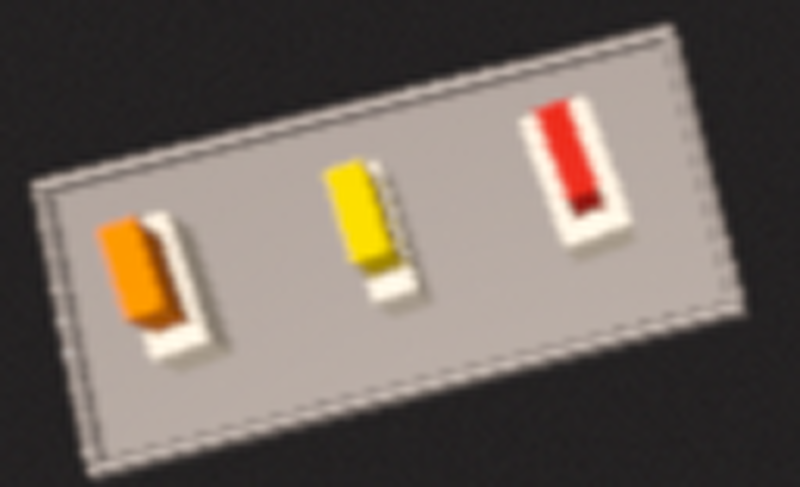

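View pics/board_top.png

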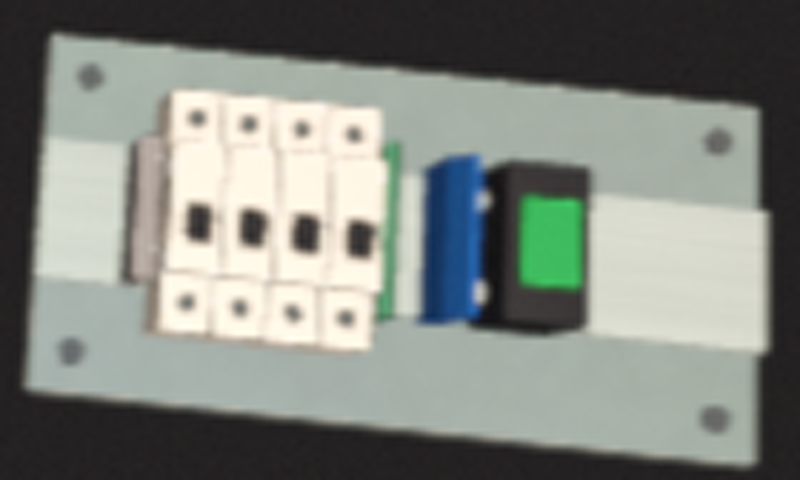

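View pics/board_scene.png

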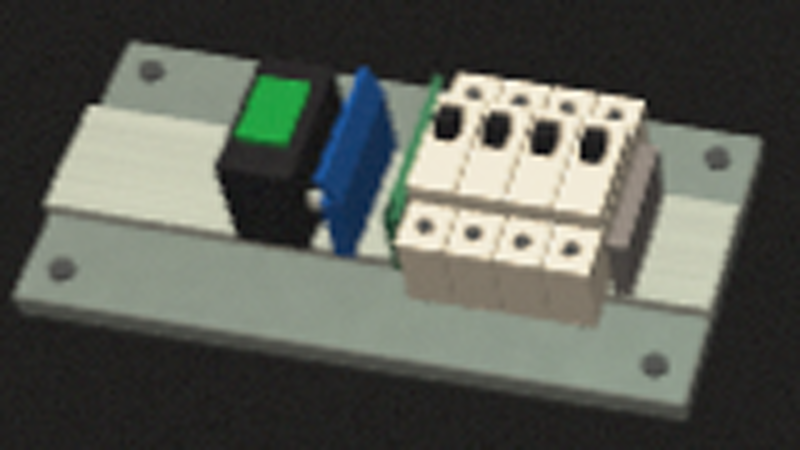

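```bash
cat > h.py <<'E'
import numpy as np,cv2
from scipy.optimize import least_squares
from plant import *
np.set_printoptions(precision=4,suppress=True)
def proj(n,P):
    c=get_calibration(n);E=np.array(c["extrinsics"]);f=240/np.tan(np.radians(c["fovy"]/2))
    p=np.atleast_2d(P)@E[:3,:3].T+E[:3,3];return p[:,:2]/p[:,2:]*f+[c["cx"],c["cy"]]
def pix2w(n,uv,z):
    return least_squares(lambda q:(proj(n,[q[0],q[1],z])[0]-uv),[.5,0]).x
def T(pose,L):
    x,y,a=pose;c,s=np.cos(a),np.sin(a);L=np.atleast_2d(np.array(L,float));o=L.copy()
    o[:,0]=x+c*L[:,0]-s*L[:,1];o[:,1]=y+s*L[:,0]+c*L[:,1];return o
def fit(obs,p0=(.5,0,0)):  # obs: list of (cam, local pts, pixels)
    r=least_squares(lambda p:np.concatenate([(proj(n,T(p,L))-U).ravel() for n,L,U in obs]),p0,loss='soft_l1')
    return r.x,r.fun.reshape(-1,2)
def rect(hx,hy,z):return np.array([[hx,hy,z],[hx,-hy,z],[-hx,-hy,z],[-hx,hy,z]])
def px(crop,pts):
    s,ox,oy={'tt':(6.25,196,256),'bt':(800/140,370,270),'bs':(5,120,155)}[crop]
    return np.array(pts)/s+[ox,oy]+0.5/s-.5
def down(a): # closing line (tool y) along direction a (rad) in world
    y=np.array([np.cos(a),np.sin(a),0]);z=np.array([0,0,-1.]);return np.c_[np.cross(y,z),y,z]
E
python3 - <<'E'
from h import *
tr,r=fit([('top',rect(.05,.11,.016),px('tt',[(32,182),(672,26),(745,312),(95,477)]))]);print("tray",tr,np.degrees(tr[2]));print(r.round(1).tolist())
bt=('top',rect(.065,.13,.012),px('bt',[(50,33),(760,105),(757,467),(25,390)]))
bs=('scene',rect(.065,.13,.012)[[0,1,2,3]],px('bs',[(688,408),(15,300),(130,42),(763,137)]))
for o in([bt],[bs],[bt,bs]):
    b,r=fit(o);print("board",b,np.degrees(b[2]));print(r.round(1).tolist())
# spacers: tab top corners z=.091; block lower corner edges z=.049
h=.091
S={'yellow':[(325,172),(358,160),(394,260),(357,270)],'orange':[(97,228),(133,217),(172,315),(133,325)],'red':[(535,108),(568,99),(602,196),(572,208)]}
for k,v in S.items():
    s,r=fit([('top',rect(.015,.006,h),px('tt',v))]);print(k,s,np.degrees(s[2]),T((0,0,-tr[2]),[s[0]-tr[0],s[1]-tr[1],0])[0,:2],abs(r).max())
# block top -x end corners z=.049 (crop pixels lower ones)
B={'yellow':(7,[(418,288),(372,303)]),'orange':(9,[(211,343),(153,362)]),'red':(11,[(632,225),(569,250)])}
for k,(t,v) in B.items():
    t/=1e3;s,r=fit([('top',np.array([[.015,.006,h],[.015,-.006,h],[-.015,-.006,h],[-.015,.006,h],[-.022,-t,.049],[-.022,t,.049]]),px('tt',S[k]+v))]);print(k,s,np.degrees(s[2]),r.round(1).tolist())
bi=lambda w:T((0,0,-b[2]),[w[0]-b[0],w[1]-b[1],0])[0,:2]
print("cam local",*[bi(-np.array(get_calibration(n)["extrinsics"])[:3,:3].T@np.array(get_calibration(n)["extrinsics"])[:3,3]) for n in('top','scene')])
for nm,uv in dict(green_r_hi=(400,150),green_r_lo=(393,320),blue_l_hi=(430,168),blue_l_lo=(420,322),blue_r_hi=(482,158),blue_r_lo=(472,322),green_l_hi=(389,145)).items():
    print(nm,[ (z,(bi(pix2w('top',px('bt',[uv])[0],z/1e3))*1e3).round(1)) for z in(18,50,63)])
for nm,uv in dict(greenfoot=(388,228),greentop=(440,75),bluefoot_r=(352,252),bluefoot_l=(335,250),bluetopfar=(365,65),blueR=(397,145)).items():
    print(nm,[ (z,(bi(pix2w('scene',px('bs',[uv])[0],z/1e3))*1e3).round(1)) for z in(18,50,63)])
E
```

```text
tray [0.5498 0.1814 0.181 ] 10.369154195786615
[[0.2, 0.1], [0.3, -0.2], [0.2, -0.1], [-0.8, 0.2]]
board [ 0.4886 -0.191  -0.1715] -9.824573314928442
[[0.3, 0.0], [-0.4, 0.1], [-0.1, -0.1], [0.2, -0.0]]
board [ 0.4869 -0.1893 -0.1672] -9.578722495964943
[[0.1, -0.2], [-0.6, -0.0], [-0.1, 0.0], [0.5, 0.1]]
board [ 0.4878 -0.19   -0.1694] -9.708748648358615
[[-0.2, 0.5], [-0.8, 0.4], [-0.4, 0.3], [-0.2, 0.5], [-0.4, 0.4], [-1.1, 0.2], [-0.4, 0.2], [0.2, 0.6]]
yellow [0.5489 0.1805 0.2882] 16.512310384827224 [-0.001  -0.0007] 0.9127083099772904
orange [0.5365 0.249  0.3344] 19.15822474705912 [-0.0009  0.0689] 0.9999787072936783
red [0.5638 0.1155 0.2862] 16.400008051910017 [ 0.0019 -0.0673] 1.0145738321448903
yellow [0.5494 0.1808 0.274 ] 15.700266280914708 [[-0.2, 0.4], [0.5, 0.2], [-0.4, -1.1], [-0.5, -0.6], [0.0, 0.4], [0.7, 0.4]]
orange [0.5365 0.2494 0.3025] 17.332465486129426 [[0.2, 0.7], [0.5, 0.2], [-0.8, -0.8], [-0.6, -0.1], [-0.0, -0.1], [0.6, 0.2]]
red [0.564  0.1156 0.2926] 16.766597163451923 [[-0.1, 0.9], [0.4, 0.2], [0.3, -0.9], [-0.8, -0.6], [0.2, 0.2], [-0.1, 0.1]]
cam l
[... 573 characters left out ...]
-27.5, -17.1])), (63, array([-28.8, -13.2]))]
green_l_hi [(18, array([36.3,  5.1])), (50, array([30.9, 13.6])), (63, array([28.8, 17. ]))]
greenfoot [(18, array([9.1, 1. ])), (50, array([32. , 13.1])), (63, array([41.3, 18.1]))]
greentop [(18, array([-68.,  -1.])), (50, array([-42.2,  11.2])), (63, array([-31.8,  16.1]))]
bluefoot_r [(18, array([22.7, -9. ])), (50, array([45.1,  3.5])), (63, array([54.2,  8.6]))]
bluefoot_l [(18, array([ 23. , -15.5])), (50, array([45.4, -2.8])), (63, array([54.5,  2.4]))]
bluetopfar [(18, array([-67.3, -31.5])), (50, array([-41.6, -18.2])), (63, array([-31.1, -12.7]))]
blueR [(18, array([-30.6,  -7.4])), (50, array([-6.2,  5.1])), (63, array([ 3.7, 10.1]))]
```

The views show the three tray spacers (white block, coloured tab), turned about 6° from the tray, and the gap beside the breakers. The jaw foot and plate edges suggest a gap of 16 or 20 mm. I'll overlay both to decide.

Run:
```python
from h import *
b=(.4878,-.190,-.1694)
bt=(.4886,-.191,-.1715);bsn=(.4869,-.1893,-.1672)
out=[]
for n,pose,(x,y,w,h) in(('top',bt,(430,290,32,40)),('scene',bsn,(180,162,32,50*4//5))):
    im=cv2.imread(f"pics/{n}0.png")[y:y+h,x:x+w];im=cv2.convertScaleAbs(im,alpha=1.6,beta=20);k=8;row=[]
    for g in(None,16,20):
        c=cv2.resize(im,None,fx=k,fy=k,interpolation=cv2.INTER_CUBIC)
        def ln(P,col):
            q=((proj(n,T(pose,np.array(P)/1e3))-[x,y]+.5)*k).astype(int);cv2.polylines(c,[q.reshape(-1,1,2)],False,col,1)
        if g:
            f=9.9
            ln([(-30,f,18),(-30,f,50),(-30,f+5,63),(30,f+5,63),(30,f,50),(30,f,18),(-30,f,18)],(0,0,255))
            j=f-g;ln([(-28,j,18),(-28,j,50),(-28,j-5,63),(28,j-5,63),(28,j,50),(28,j,18),(-28,j,18)],(0,255,255))
        row.append(c)
    out.append(np.hstack(row))
cv2.imwrite("pics/ov.png",np.vstack([o[:300] for o in out]))
```

```text
(no output)
```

View pics/ov.png

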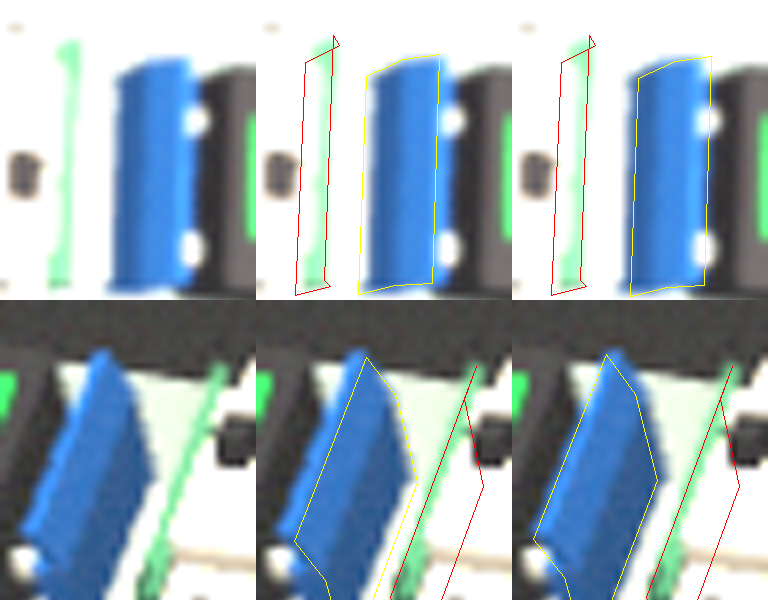

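The overlay puts the plate face at board y of about 9.7 mm. The jaw fits best at a gap of 16–18 mm, so orange is the most informative one to try first. I'll grip across the tab's 30 mm sides, which keeps the fingers clear of the neighbours and the breakers.

```bash
cat >> h.py <<'E'
def rot(a):
    # pick the half turn with the smaller wrist angle
    return a
def best(pos,a):
    c=[]
    for k in(0,np.pi):
        R=down(a+k);q=ik(pos,R)
        if q is not None:c.append((abs(q[5]),k,R,q))
    return min(c,key=lambda t:t[0])[2]
def hov(x,y,z,a):
    R=best([x,y,z],a);movep([x,y,z],R);return R
def st(m=''):
    s=observe();print(m,round(s["time"],2),"p",np.array(s["eef_pos"]),"F",np.array(s["force"]).round(2),"gap",round(s["finger_gap"],4),"gf",round(s["grasp_force"],1));return s
def board(x,y,b=(.4878,-.190,-.1694)): return T(b,[x,y,0])[0,:2]
G=.056
E
python3 - <<'E'
from h import *
x,y,a=.5365,.2494,np.radians(17.5)
R=hov(x,y,.17,a);st('hover');print(observe()['q'])
movel([x,y,.004+G],rate=.15);st('down')
close(50);st('grip')
movel([x,y,.17],rate=.2);st('up')
p=board(0,.0007)
hov(*p,.155,-.1694);s=st('over gap');print(s['q'])
cv2.imwrite("pics/top1.png",capture("top"));cv2.imwrite("pics/scene1.png",capture("scene"))
t=cv2.imread("pics/top1.png")[255:345,380:480];s=cv2.imread("pics/scene1.png")[110:200,150:250]
cv2.imwrite("pics/h1.png",np.hstack([cv2.resize(i,(400,360),interpolation=cv2.INTER_CUBIC) for i in(t,s)]))
E
```

```text
hover 3.16 p [0.537  0.2486 0.1701] F [-0.13 -0.45 -0.64] gap 0.0853 gf 0.0
[14.0389 31.993  90.3896 -0.0114 57.6013 -3.3825]
down 4.04 p [0.5372 0.2495 0.0606] F [-0.47  0.09 -0.  ] gap 0.0853 gf 0.0
grip 4.59 p [0.5368 0.2495 0.0606] F [-0.97 -0.53  3.43] gap 0.0288 gf 49.4
up 5.29 p [0.5356 0.2491 0.1691] F [-0.41 -0.65 -0.5 ] gap 0.0293 gf 49.3
over gap 6.92 p [ 0.4882 -0.1884  0.1549] F [ 0.06  0.05 -0.19] gap 0.0292 gf 49.3
[-33.3634  28.7732 100.935    0.0224  50.3112 -23.74  ]
```

View pics/h1.png

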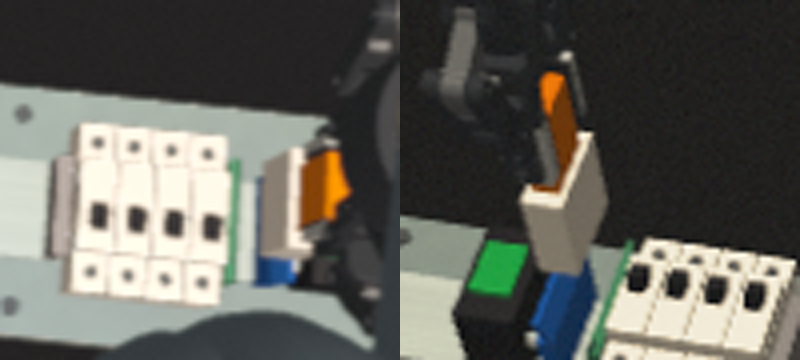

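The block is held upright above the jaw side of the gap, at top crop (285,200). I'll overlay the predicted block outline to measure the offset in the hand.

Run:
```python
from h import *
p=np.array([.4882,-.1884]);pose=(*p,-.1694);z0=.1549-.056
out=[]
for n,(x,y,w,h) in(('top',(435,280,40,48)),('scene',(172,125,40,60))):
    im=cv2.imread(f"pics/{n}1.png")[y:y+h,x:x+w];k=10
    c=cv2.resize(im,None,fx=k,fy=k,interpolation=cv2.INTER_CUBIC)
    for z in(z0,z0+.045):
        q=((proj(n,T(pose,rect(.022,.009,z)))-[x,y]+.5)*k).astype(int);print(n,z,(q).tolist());cv2.polylines(c,[q.reshape(-1,1,2)],True,(0,255,0),1)
    out.append(np.vstack([c,np.zeros((600-c.shape[0],400,3),np.uint8)]))
cv2.imwrite("pics/h1o.png",np.hstack(out))
```

```text
top 0.09890000000000002 [[115, 166], [211, 175], [204, 410], [108, 400]]
top 0.14390000000000003 [[188, 131], [289, 141], [284, 389], [181, 378]]
scene 0.09890000000000002 [[216, 541], [118, 526], [192, 342], [288, 356]]
scene 0.14390000000000003 [[172, 370], [70, 354], [148, 168], [248, 182]]
```

View pics/h1o.png

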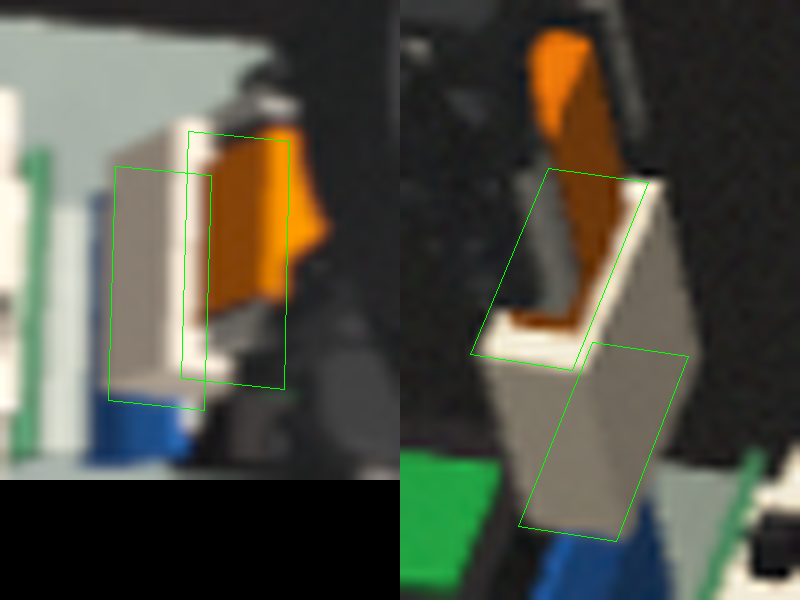

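Run:
```python
from h import *
from scipy.spatial.transform import Rotation as Ro
b={'top':(.4886,-.191,-.1715),'scene':(.4869,-.1893,-.1672),'both':(.4878,-.190,-.1694)}
c=lambda sx,sy,t:(sx*.022,sy*.009,.045*t)
O={'top':([c(1,1,1),c(-1,1,1),c(1,1,0),c(-1,1,0)],np.array([(175,120),(165,382),(113,160),(103,388)])/10+[434.5,279.5]),
'scene':([c(1,1,1),c(1,-1,1),c(-1,1,1),c(1,1,0),c(1,-1,0),c(-1,1,0)],np.array([(180,370),(78,350),(262,182),(217,541),(119,526),(300,352)])/10+[171.5,124.5])}
def res(p,ns):
    o=[]
    for n in ns:
        L,U=O[n];P=Ro.from_euler('zyx',p[3:]).apply(np.array(L)-[0,0,.0])+p[:3];o.append((proj(n,P)-U).ravel())
    return np.concatenate(o)
for nm,ns in(('top',['top']),('scene',['scene']),('both',['top','scene'])):
    z=.0989
    r=least_squares(lambda p:np.r_[res(p,ns),(p[2]-z)*2000,p[4]*30,p[5]*10],[.488,-.188,z,-.17,0,0])
    bb=b[nm];l=T((0,0,-bb[2]),[r.x[0]-bb[0],r.x[1]-bb[1],0])[0,:2]*1e3
    print(nm,r.x[:3],np.degrees(r.x[3:]),"local mm",l,"rms",np.sqrt(np.mean(res(r.x,ns)**2)))
R=np.array(observe()["tool_rot"]);print(R)
```

```text
top [ 0.4897 -0.1878  0.0989] [-9.968  -0.4942 -2.2975] local mm [0.5391 3.3218] rms 0.41647381080979656
scene [ 0.4876 -0.1873  0.0989] [-11.4838   0.2139  -0.7164] local mm [0.3256 2.069 ] rms 0.22196051081410428
both [ 0.4887 -0.1874  0.0991] [-11.0487  -0.1945  -1.2918] local mm [0.4456 2.7493] rms 0.4479019137819578
[[ 0.1668  0.986   0.0002]
 [ 0.986  -0.1668  0.0001]
 [ 0.0001  0.0001 -1.    ]]
```

Run:
```python
from h import *
p=board(-.0004,.0007-.001)  # base sits ~1 mm +y of the TCP
a=-.1694+np.radians(.7)
R=best([*p,.13],a)
movel([*p,.13],R,rate=.05);wait(.3);s=st('above');print(T((0,0,.1694),[s['eef_pos'][0]-.4878,s['eef_pos'][1]+.19,0])[0]*1e3)
hit=movel([*p,.0745],rate=.03,threshold=8);s=st(f'hit={hit}');print(T((0,0,.1694),[*s['force'][:2],0])[0],s['wrist_torque'],T((0,0,.1694),[s['eef_pos'][0]-.4878,s['eef_pos'][1]+.19,0])[0]*1e3)
```

```text
above 7.97 p [ 0.4875 -0.1904  0.1303] F [ 0.47 -0.09  0.26] gap 0.0293 gf 49.3
[-0.2288 -0.4005  0.    ]
hit=True 8.9 p [ 0.4876 -0.1909  0.1066] F [ 0.75 -1.26 -2.45] gap 0.0293 gf 49.4
[ 0.9542 -1.1189  0.    ] [-0.4361 -0.1576 -0.1066] [-0.0874 -0.9304  0.    ]
```

```bash
cat >> h.py <<'E'
def loc(s):
    return T((0,0,.1694),[s['eef_pos'][0]-.4878,s['eef_pos'][1]+.19,0])[0,:2]*1e3, T((0,0,.1694),[*s['force'][:2],0])[0,:2]
E
python3 - <<'E'
from h import *
p=board(-.0004,.0007-.001)
for dy in(0,-.0007):
    p=board(-.0004,-.0003+dy)
    movel([*p,.108],rate=.03);wait(.15);s=st(f'dy {dy}');print(*loc(s))
    hit=movel([*p,.0745],rate=.02,threshold=14);s=st(f'hit={hit}');print(*loc(s),s['wrist_torque'])
    if s['eef_pos'][2]<.08:break
E
```

```text
dy 0 9.3 p [ 0.4874 -0.1904  0.108 ] F [-0.37 -1.38 -1.7 ] gap 0.0295 gf 49.8
[-0.2876 -0.43  ] [-0.1279 -1.4181]
hit=False 11.12 p [ 0.488  -0.1912  0.0746] F [-1.63 -5.87  6.33] gap 0.029 gf 50.8
[ 0.3795 -1.2009] [-0.6183 -6.0568] [-0.9477  0.1467 -0.157 ]
```

Run:
```python
from h import *
for dy in(0,-.0008,-.0016,-.0024,-.0032,-.004):
    p=board(-.0004,-.0003+dy);movel([*p,.0755],rate=.02);wait(.2)
    F=[];
    for i in range(4): s=observe();F.append([*loc(s)[1],s['force'][2]]);wait(.03)
    print(round(s['time'],2),dy,loc(s)[0],np.mean(F,0),np.array(s['wrist_torque']))
t=capture("top");sc=capture("scene");cv2.imwrite("pics/top2.png",t);cv2.imwrite("pics/scene2.png",sc)
```

```text
11.68 0 [ 0.3057 -1.1902] [ 1.0539 -5.5409  0.0028] [-1.1064  0.0619 -0.1239]
12.26 -0.0008 [ 0.1904 -1.2896] [ 2.8673 -4.0863 -5.2865] [-0.843  -0.5262 -0.1494]
12.84 -0.0016 [-0.6025 -1.5148] [ 3.0756 -0.7694 -2.6148] [-0.1661 -0.6267 -0.0904]
13.43 -0.0024 [-1.3924 -2.1102] [0.5262 3.5382 1.0101] [ 0.6507 -0.1299 -0.0594]
14.01 -0.0032 [-1.2445 -3.1761] [-1.8785  4.0975  0.9648] [ 0.844   0.3121 -0.0444]
14.59 -0.004 [-1.214  -3.4153] [-2.1644  5.3612  1.7306] [ 1.1868  0.1466 -0.1135]
```

The lateral force swings straight from plate contact (-4 N) to jaw spring (+3.5 N) with no free play, so orange is the snug one. Next: settle it at centre, seat it fully and release.

Run:
```python
from h import *
p=board(-.0002,-.0016);movel([*p,.0755],rate=.02);wait(.2);s=st('c');print(*loc(s))
p=board(-.0002,-.0014);hit=movel([*p,.0715],rate=.015,threshold=14);s=st(f'seat {hit}');print(*loc(s))
open_gripper();wait(.2);s=st('open')
movel([*s['eef_pos'][:2],.17],rate=.15)
move_j([-76.69,30.224,82.088,0,67.689,-10.227]);st('away')
o=[]
for n,(x,y,w,h) in(('top',(425,280,40,48)),('scene',(175,130,40,60))):
    im=capture(n);cv2.imwrite(f"pics/{n}3.png",im);c=cv2.resize(im[y:y+h,x:x+w],None,fx=10,fy=10,interpolation=cv2.INTER_CUBIC)
    pose={'top':(.4886,-.191,-.1715),'scene':(.4869,-.1893,-.1672)}[n]
    pose=(*T(pose,[0,.0007,0])[0,:2],pose[2])
    for R in(rect(.022,.009,.063),rect(.015,.006,.105)):
        q=((proj(n,T(pose,R))-[x,y]+.5)*10).astype(int);print(n,q.tolist());cv2.polylines(c,[q.reshape(-1,1,2)],True,(255,0,255),1)
    o.append(np.vstack([c,np.zeros((600-c.shape[0],400,3),np.uint8)]))
cv2.imwrite("pics/f3.png",np.hstack(o))
```

```text
c 15.21 p [ 0.4874 -0.1917  0.0754] F [-0.82  2.6  -1.64] gap 0.0291 gf 50.4
[-0.1203 -1.7224] [-1.2444  2.4277]
seat True 15.43 p [ 0.4878 -0.1916  0.0746] F [ 0.09 -0.01  5.16] gap 0.0289 gf 50.9
[ 0.2507 -1.5594] [0.0858 0.0067]
open 16.23 p [ 0.4853 -0.1894  0.0733] F [-0.75 -0.08 -0.3 ] gap 0.0851 gf 0.0
away 18.68 p [ 0.2506 -0.5718  0.2309] F [ 0.19 -0.01 -0.16] gap 0.0854 gf 0.0
top [[172, 187], [263, 197], [256, 422], [163, 412]]
top [[249, 196], [314, 203], [309, 364], [244, 357]]
scene [[218, 613], [123, 599], [193, 417], [287, 431]]
scene [[175, 431], [110, 421], [160, 295], [224, 305]]
```

View pics/f3.png

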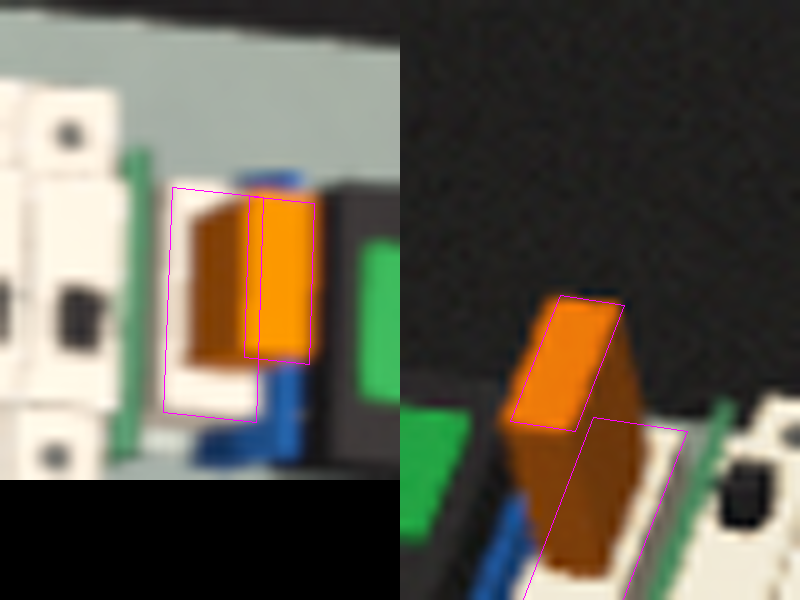

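The top and scene views both show orange within about 1 mm of the predicted home pose, upright and parallel to the plate. I'll confirm seating with one gentle touch on the tab top (expected z of about 0.105), then hand in.

Run:
```python
from h import *
close(20)
p=board(.0003,.0007);R=hov(*p,.15,-.1694)
movel([*p,.115],rate=.1);wait(.2)
hit=movel([*p,.1005],rate=.015,threshold=9);s=st(f'touch {hit}');print(*loc(s))
movel([*p,.17],rate=.15)
move_j([-76.69,30.224,82.088,0,67.689,-10.227]);st('away')
im=capture("top");a=im[255:345,190:330];b=im[265:355,370:510]
cv2.imwrite("pics/fin.png",np.vstack([cv2.resize(i,(450,290),interpolation=cv2.INTER_CUBIC) for i in(a,b)]))
```

```text
touch True 22.62 p [ 0.4879 -0.1893  0.1051] F [-0.28  0.14  5.58] gap 0.0001 gf 2.5
[0.0216 0.7444] [-0.3005  0.0929]
away 24.87 p [ 0.2506 -0.5718  0.2309] F [0.5  0.24 0.39] gap -0.0003 gf 0.0
```

View pics/fin.png

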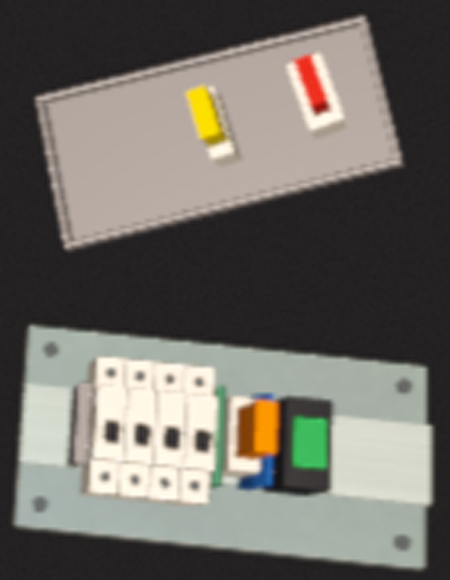

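The tab top is at 0.105 m, so orange is fully home. Yellow (208,115) and red (312,85) are still standing in the tray.

```bash
python3 -c "from plant import *;print(job_done())"
```

```text
the job is handed in; nothing more can be done
None
```

I've handed the job in: the orange 18 mm spacer fit snugly on the first try and is fully home on the rail, square and within about 1 mm of centre, and the yellow and red spacers were left in the tray.

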